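# Unload the cylinder engraving jig

### The arm

A 6-joint arm with a two-finger parallel gripper is mounted at the origin on a cart in front of the work surface, level with it; the furniture and walls round the work are solid. World frame = base frame: x ahead of the robot, y to its left, z up, the work surface at z = 0. Lengths are in m, angles in rad, forces in N, time in s.
With the tool pointing down it reaches from about 0.35 to 0.95 m from the base axis. Payload 17.4 kg.
Tool frame: the origin (TCP) lies midway between the tips of the shut fingers; the grasp point (between the pads) lies 19 mm behind it (env.grip_depth is the z of the grasp point in the tool frame, in m); z points along the fingers, y is the line along which they close (so a half turn about z gives the same grasp; the last joint's range is limited). The gripper opens to 93 mm and grips with 3 to 60 N. Pads are 15 mm wide; open, the fingers measure 128 mm over their backs; the gripper's body (75 mm by 188 mm) begins 65 mm behind the grasp point.
Start: joints at [-1.179, 0.116, 1.442, -0, 1.584, -0.038], TCP at [0.281, -0.614, 0.219] pointing down, gripper open.
Joint ranges: [-2.83, 2.83], [-0.83, 2.19], [0.07, 2.5], [-1.14, 4.28], [0.01, 3], [-2.97, 2.97]. Speed limits (rad/s): [1.89, 1.89, 2.22, 3.14, 3.14, 3.14].

### API

Orientations are given as a unit quaternion [w, x, y, z].
In Python, from plant import env gives the robot as it stands. The module is installed in compiled form; this text tells all that it offers. Calls block until the motion is done:
- env.movep(position, orientation): joint-space move of the TCP to a pose.
- env.line_to(position, rotation=None, v=0.15, f_stop=None): straight line of the TCP; rotation=None keeps the orientation; v is the mean speed in m/s. With f_stop (N) it stops when the force on the tool has changed by that much, and returns True; else False.
- env.move_j(angles): joint-space move.
- env.grip(opening, effort=None): opening from 0.0 (shut) to 1.0 (fully open); effort is the grip in N (None keeps the last); returns when the fingers have stopped.
- env.wait(seconds).
- env.inverse_kinematics(position, orientation): joint angles nearest the present ones, or None.
- env.observe(): the state.
- env.get_image(name): name is "side" or "top"; returns (picture, depth): 420x560x3 uint8, red, green, blue; 420x560 float32, m along the optical axis (not along the pixel's ray), 0 where there is no reading.
- env.get_calibration(name): a dict with "camera_matrix" (3x3 intrinsics, pixels), "R" (3x3) and "t" (3): a world point X has camera coordinates R X + t. Camera axes: x right, y down, z forward; pixel columns grow to the right and rows downward; lengths in m; the calibration is good to about 2 mm. A picture is of the moment at which its call begins. get_calibration takes no time and is no camera call.
A pose or a line that the arm cannot do raises env.PlanningError and nothing moves.
- env.job_done(): hands the job in; it is judged then, once.
Trained networks look in the newest picture that a camera, given by its name, has taken for a name from the list of things; names that differ only in an ending like _2 or _b are one class to them, and where a whole thing is asked for, a point or a joint stands for the part that bears it (a point fixed in the world has none). Each returns a list of dicts, best first, with "score" (0 to 1); they miss things now and then, are a little off and sometimes report something else, mostly with a low value. They report only what shows in the picture. A call takes as long as a camera call.
- env.spot_in(camera, target): "box" ([left, top, width, height] in pixels, round what is visible of it).
- env.masks_of(camera, target): "mask" (420x560 bool, what is visible of it) and "box" ([left, top, width, height] in pixels, round what is visible of it).
- env.pinpoint(camera, target): "xy" ([column, row] in pixels: a listed point, or the origin of a listed thing).
The state is a dict: "clock": time; "qpos": joint angles; "joint_vel": joint speeds; "tau": joint torques, N m; "eef_pos": TCP position; "eef_rot": TCP orientation; "force": force on the tool from outside, world axes, zero at the start; "torque": the same for the moment, N m; "finger_gap": opening from 0.0 (shut) to 1.0 (fully open); "finger_force": force on a finger pad.
Only numpy, scipy, OpenCV 4.12 (cv2) and the standard library are available. Lean on these libraries where they do the work, as an engineer would, in place of code of your own. Each camera call takes 0.05 s, during which the arm holds its last target. There are 200 camera calls.

### The job

The lock cylinders in the jig have been engraved: turn both wing nuts in line with the hold-down strap, lift the strap off and lay it on the bench. Press the ejector lever in front of each occupied well to push its cylinder up from below, take the raised cylinder and put it in the parts tray, until all are in the tray. Then refit the strap flat on the empty jig and turn both wing nuts back across it; leave the padlock, the calliper and the screwdriver where they lie.

Things in the scene. Friction and masses are not known exactly. Their poses are not given: they have to be found in the camera images.
- jig_seat (a point): The engraving jig, fixed to the bench: aluminium block 44 x 248 mm, top 79 mm above the bench. This point: centre of that flat top; y along the row of four wells, x away from the levers, z up. The dark base plate, 12 mm high, reaches from x = -122 to +30 mm. Between the wells, at y = 0, the top is solid. Studs with wing nuts stand at y = +98 and -98 mm.
- nut_left (a joint): Captive wing nut at the +y end of the jig, rad. 0: wings in line with the strap (open: under about 0.3 it passes through the strap's opening); 1.57: across the strap (locked), the stops. Grows clockwise seen from above, stays where left (friction 0.06 N m), does not rise as it turns.
- nut_right (a joint): The same for the captive wing nut at the -y end of the jig.
- nut_left_grip (a point): On the axis of the left wing nut, 110.5 mm above the bench, at the height to grip (the nut reaches from 86.5 to 118.5 mm, the strap lies up to 85 mm). The wings are 36 mm from tip to tip along this point's y axis (which turns with the nut) and 8 to 9 mm thick along its x axis, where the fingers take them from above.
- nut_right_grip (a point): The same point of the right wing nut.
- strap_knob (a point): Hold-down strap: loose flat steel frame, 252 mm long (y), 34 wide (x), 6 thick, 0.22 kg. This point: on the axis of the round black lifting knob in its middle, 16 mm across, that reaches from 6 to 46 mm above the underside; the point lies 32 mm above the underside. On the jig it is 32 mm above jig_seat, y axes parallel; lift it over 45 mm to clear the nuts.
- strap_open_left (a point): Centre, at the underside, of the strap's opening for the left wing nut (at y = +98 mm of the strap): 46 mm long (y), 18 mm wide (x).
- strap_open_right (a point): The same for the right wing nut, at y = -98 mm of the strap. (The bench to the left of the jig, about x = 0.53, y = 0.33 m in the world, is clear for laying the strap down along x.)
- tray_in (a point): Loose aluminium parts tray, 170 mm (x) x 120 mm (y) outside, rim 30 mm above the bench, walls 3 mm, 0.45 kg. This point is the centre of its inner floor, 3 mm above the bench.
- padlock: Steel padlock lying on the bench, 72 x 50 x 14 mm, a bystander; origin under its centre.
- calliper: Digital calliper lying on the bench, 200 mm long (x) x 62 x 14 mm, a bystander; origin under its centre.
- driver: Screwdriver lying on the bench, 193 mm long (x), 25 mm thick, a bystander; origin under its centre.
- cyl1_mid (a point): Lock cylinder 1: a nickel-plated rim cylinder, 29 mm across and 34 mm high, about 0.12 kg, that stands face up in well 1 (at y = +60 mm of jig_seat, a bore 31 mm wide and 35 mm deep with a hole in its floor for the ejector pin), its face 1 mm below the block's top; fully ejected, 23 mm of it stand above the block. This point: its centre, 17 mm above its underside; z its axis. Some wells are empty.
- cyl2_mid (a point): Lock cylinder 2: a nickel-plated rim cylinder, 29 mm across and 34 mm high, about 0.12 kg, that stands face up in well 2 (at y = +20 mm of jig_seat, a bore 31 mm wide and 35 mm deep with a hole in its floor for the ejector pin), its face 1 mm below the block's top; fully ejected, 23 mm of it stand above the block. This point: its centre, 17 mm above its underside; z its axis. Some wells are empty.
- cyl3_mid (a point): Lock cylinder 3: a nickel-plated rim cylinder, 29 mm across and 34 mm high, about 0.12 kg, that stands face up in well 3 (at y = -20 mm of jig_seat, a bore 31 mm wide and 35 mm deep with a hole in its floor for the ejector pin), its face 1 mm below the block's top; fully ejected, 23 mm of it stand above the block. This point: its centre, 17 mm above its underside; z its axis. Some wells are empty.
- cyl4_mid (a point): Lock cylinder 4: a nickel-plated rim cylinder, 29 mm across and 34 mm high, about 0.12 kg, that stands face up in well 4 (at y = -60 mm of jig_seat, a bore 31 mm wide and 35 mm deep with a hole in its floor for the ejector pin), its face 1 mm below the block's top; fully ejected, 23 mm of it stand above the block. This point: its centre, 17 mm above its underside; z its axis. Some wells are empty.
- lever1 (a joint): Ejector lever of well 1, rad: 0 at rest (pad up), 0.45 fully pressed (stop). It lifts the pin under well 1 by 53 mm per rad (24 mm fully pressed). About 6 N on the pad moves it; friction holds it where it is left, with the cylinder up on its pin.
- pad1 (a point): Middle of the top of lever 1's rubber-faced pad, 30 x 30 mm, in front of well 1: 103 mm from the row (towards -x of the jig), 48 mm above the bench at rest and about 25 mm when fully pressed. Press it straight down.
- lever2 (a joint): Ejector lever of well 2, rad: 0 at rest (pad up), 0.45 fully pressed (stop). It lifts the pin under well 2 by 53 mm per rad (24 mm fully pressed). About 6 N on the pad moves it; friction holds it where it is left, with the cylinder up on its pin.
- pad2 (a point): Middle of the top of lever 2's rubber-faced pad, 30 x 30 mm, in front of well 2: 103 mm from the row (towards -x of the jig), 48 mm above the bench at rest and about 25 mm when fully pressed. Press it straight down.
- lever3 (a joint): Ejector lever of well 3, rad: 0 at rest (pad up), 0.45 fully pressed (stop). It lifts the pin under well 3 by 53 mm per rad (24 mm fully pressed). About 6 N on the pad moves it; friction holds it where it is left, with the cylinder up on its pin.
- pad3 (a point): Middle of the top of lever 3's rubber-faced pad, 30 x 30 mm, in front of well 3: 103 mm from the row (towards -x of the jig), 48 mm above the bench at rest and about 25 mm when fully pressed. Press it straight down.
- lever4 (a joint): Ejector lever of well 4, rad: 0 at rest (pad up), 0.45 fully pressed (stop). It lifts the pin under well 4 by 53 mm per rad (24 mm fully pressed). About 6 N on the pad moves it; friction holds it where it is left, with the cylinder up on its pin.
- pad4 (a point): Middle of the top of lever 4's rubber-faced pad, 30 x 30 mm, in front of well 4: 103 mm from the row (towards -x of the jig), 48 mm above the bench at rest and about 25 mm when fully pressed. Press it straight down.

How it is judged:
On the way, in this order (a step that is already met when the one before it is completed fails the run):
1. Both wing nuts stand in line with the strap (value of joint each of nut_left, nut_right below 0.3 rad), for 0.1 s.
2. The strap lies on the bench, off the jig and let go (height (world z) of strap_knob below 0.06 m and contact force between strap and the fingers below 0.1 N), for 0.2 s.
3. Every cylinder lies or stands in the tray, let go (x of cyl1_mid in the frame of tray_in between -0.082 and 0.082 m and y of cyl1_mid in the frame of tray_in between -0.057 and 0.057 m and z of cyl1_mid in the frame of tray_in between 0 and 0.045 m and contact force between each of cyl1, cyl2, cyl3, cyl4 and the fingers below 0.1 N and x of cyl2_mid in the frame of tray_in between -0.082 and 0.082 m and y of cyl2_mid in the frame of tray_in between -0.057 and 0.057 m and z of cyl2_mid in the frame of tray_in between 0 and 0.045 m and x of cyl3_mid in the frame of tray_in between -0.082 and 0.082 m and y of cyl3_mid in the frame of tray_in between -0.057 and 0.057 m and z of cyl3_mid in the frame of tray_in between 0 and 0.045 m and x of cyl4_mid in the frame of tray_in between -0.082 and 0.082 m and y of cyl4_mid in the frame of tray_in between -0.057 and 0.057 m and z of cyl4_mid in the frame of tray_in between 0 and 0.045 m), for 0.2 s.
At the end, for the whole second after the job is handed in: Every cylinder inside the tray (centre below 45 mm over its floor); the strap flat on the jig again, knob within 8 mm of the block's centre in x and y, under 0.12 rad from the row; both wing nuts across it (over 1.2 rad); all released and at rest (all of step 3 and x of strap_knob in the frame of jig_seat between -0.008 and 0.008 m and y of strap_knob in the frame of jig_seat between -0.008 and 0.008 m and z of strap_knob in the frame of jig_seat between 0.027 and 0.037 m and angle between the y axis of strap_knob and the y axis of jig_seat, either way round below 0.12 rad and angle between strap_knob's own z axis and vertical below 0.05 rad and value of joint each of nut_left, nut_right above 1.2 rad and linear speed of each of cyl1, cyl2, cyl3, cyl4, strap below 0.02 m/s); the robot touches nothing.
It fails at once if The padlock is pushed more than 4 cm from where it lay (distance of padlock from where it was at the start of the episode above 0.04 m).
It fails at once if The calliper is pushed more than 4 cm from where it lay (distance of calliper from where it was at the start of the episode above 0.04 m).
It fails at once if The screwdriver is pushed more than 4 cm from where it lay (distance of driver from where it was at the start of the episode above 0.04 m).
Of cyl1, cyl2, cyl3, cyl4 only 2 to 3 are there at a start; the rules pass over those that are not, and their reading is None.
At some moment in a run one of tray may be knocked a few centimetres aside while the robot is not near it.
Once in a run the grip may slacken for a moment while it holds something.
It also fails if it takes over 210 s, if anything falls off the work surface, if the arm or the gripper's body presses on something with over 40 N, if the wrist force passes 120 N, or if a joint passes its speed limit or range.

## Working session

There is one attempt and no reset: what is moved stays moved. The work goes in short steps, each a Python script; the robot and the scene stay as the last script left them, time stands still between calls to the robot, and variables do not carry over. Pictures are saved under pics/ and viewed, at most 16 in all, crops included, and the job is handed in when it is done.

```bash
mkdir -p pics
cat > h.py <<'E'
import numpy as np, cv2
from plant import env
def cal(c):
    k=env.get_calibration(c); return np.array(k["camera_matrix"]),np.array(k["R"]),np.array(k["t"])
def save(c,n,box=None,s=1):
    im,d=env.get_image(c); im=im[...,::-1]
    if box: im=im[box[1]:box[3],box[0]:box[2]]
    cv2.imwrite(f"pics/{n}.png",cv2.resize(im,None,fx=s,fy=s,interpolation=cv2.INTER_CUBIC)); return d
def tri(p1,p2,c1="top",c2="side"):
    P=[]
    for c in(c1,c2):
        K,R,t=cal(c); P.append(K@np.c_[R,t])
    X=cv2.triangulatePoints(P[0],P[1],np.float64(p1).reshape(2,1),np.float64(p2).reshape(2,1)).ravel(); return X[:3]/X[3]
def ray(c,p,z):
    K,R,t=cal(c); d=R.T@np.linalg.inv(K)@np.r_[p,1.]; o=-R.T@t
    return o+d*(z-o[2])/d[2]
def proj(c,X):
    K,R,t=cal(c); q=K@(R@np.array(X)+t); return q[:2]/q[2]
def dep(c,p,d):
    K,R,t=cal(c); u,v=int(round(p[0])),int(round(p[1])); z=d[v,u]
    return R.T@(np.linalg.inv(K)@np.r_[p,1.]*z-t)
def Q(a): # tool down, closing line (y) along world direction angle a (mod pi)
    # x-rotation pi then yaw: tool y = Rz(th)*(0,-1,0)
    th=a+np.pi/2
    return np.array([0*1.,np.cos(th/2),np.sin(th/2),0])
E
python3 - <<'E'
from h import *
dt=save("top","t0");ds=save("side","s0")
o=env.observe();print(o["eef_rot"],o["eef_pos"],env.grip_depth,o["clock"])
for c in("top","side"):
    K,R,t=cal(c);print(c,-R.T@t)
for n in["jig_seat","nut_left_grip","nut_right_grip","strap_knob","strap_open_left","strap_open_right","tray_in","padlock","calliper","driver","cyl1_mid","cyl2_mid","cyl3_mid","cyl4_mid","pad1","pad2","pad3","pad4"]:
    r={}
    for c,d in(("top",dt),("side",ds)):
        l=env.pinpoint(c,n)
        if l: r[c]=(np.array(l[0]["xy"]),l[0]["score"])
    s=n+" "+str({c:(v[0].round(1).tolist(),round(v[1],2)) for c,v in r.items()})
    if len(r)==2: s+=" X "+str(tri(r["top"][0],r["side"][0]).round(4))
    print(s)
E
```

```text
[-5.31890146e-04  9.77002216e-01  2.13228466e-01 -9.43226697e-05] [ 0.28117721 -0.61344601  0.21796921] -0.0188 0.1
top [0.26882157 0.079635   1.56566711]
side [0.60565931 1.09960435 0.81785321]
jig_seat {'top': ([321.9, 236.7], 0.68), 'side': ([288.7, 194.0], 0.95)} X [ 0.5398 -0.0113  0.0914]
nut_left_grip {'top': ([288.1, 233.1], 0.42), 'side': ([285.5, 210.2], 0.63)} X [0.5469 0.0824 0.095 ]
nut_right_grip {'top': ([356.9, 236.6], 0.39), 'side': ([287.7, 168.6], 0.54)} X [ 0.5402 -0.1039  0.1275]
strap_knob {'top': ([325.8, 233.7], 0.7), 'side': ([288.6, 188.7], 0.86)} X [ 0.5438 -0.0203  0.1061]
strap_open_left {'top': ([290.5, 232.4], 0.57), 'side': ([286.2, 215.4], 0.72)} X [0.5495 0.0765 0.0739]
strap_open_right {'top': ([361.2, 239.1], 0.77), 'side': ([334.0, 340.6], 0.75)} X [ 0.5474 -0.1915 -0.7625]
tray_in {'top': ([404.8, 259.6], 0.89), 'side': ([295.2, 175.2], 0.63)} X [ 0.5033 -0.26    0.0107]
padlock {'top': ([155.2, 266.8], 0.78), 'side': ([237.8, 211.0], 0.65)} X [0.5113 0.4025 0.3101]
calliper {'top': ([404.5, 200.2], 0.71), 'side': ([319.4, 195.4], 0.7)} X [ 0.5778 -0.2163  0.0366]
driver {'top': ([338.6, 185.4], 0.84), 'side': ([234.1, 209.9], 0.45)} X [ 0.7161 -0.0597 -0.0044]
cyl1_mid {}
cyl2_mid {'top': ([312.2, 241.7], 0.49), 'side': ([284.5, 206.6], 0.61)} X [0.5389 0.0117 0.0561]
cyl3_mid {'top': ([330.7, 238.2], 0.6), 'side': ([322.9, 211.4], 0.36)} X [ 0.5003 -0.0251  0.0471]
cyl4_mid {'top': ([342.0, 241.4], 0.51), 'side': ([295.9, 175.8], 0.42)} X [ 0.521  -0.0635  0.1269]
pad1 {'top': ([309.7, 277.2], 0.59), 'side': ([320.1, 209.2], 0.68)} X [0.4345 0.0136 0.0511]
pad2 {'top': ([309.7, 277.2], 0.59), 'side': ([320.1, 209.2], 0.68)} X [0.4345 0.0136 0.0511]
pad3 {'top': ([309.7, 277.2], 0.59), 'side': ([320.1, 209.2], 0.68)} X [0.4345 0.0136 0.0511]
pad4 {'top': ([309.7, 277.2], 0.59), 'side': ([320.1, 209.2], 0.68)} X [0.4345 0.0136 0.0511]
```

Run:
```python
from h import *
save("top","t1",(250,160,450,310),4);save("side","s1",(180,120,400,280),3.6)
```

```text
(no output)
```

View pics/t0.png

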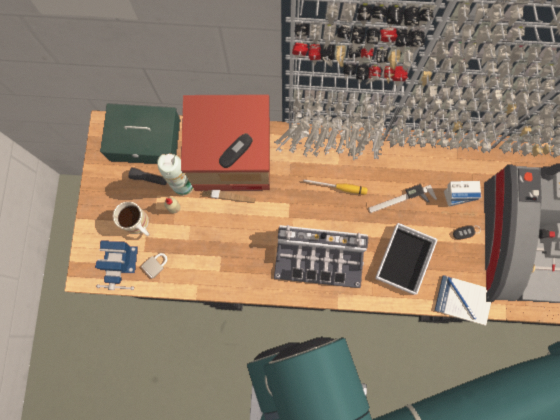

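View pics/t1.png

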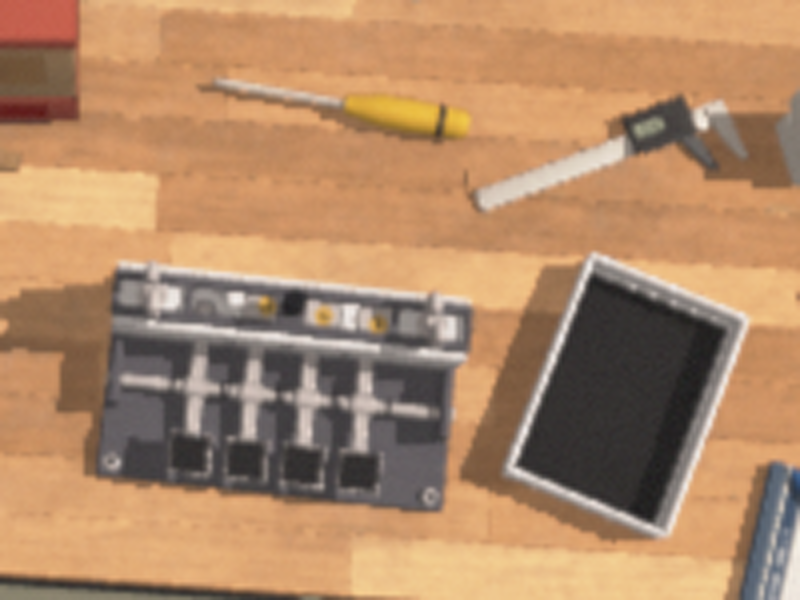

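View pics/s1.png

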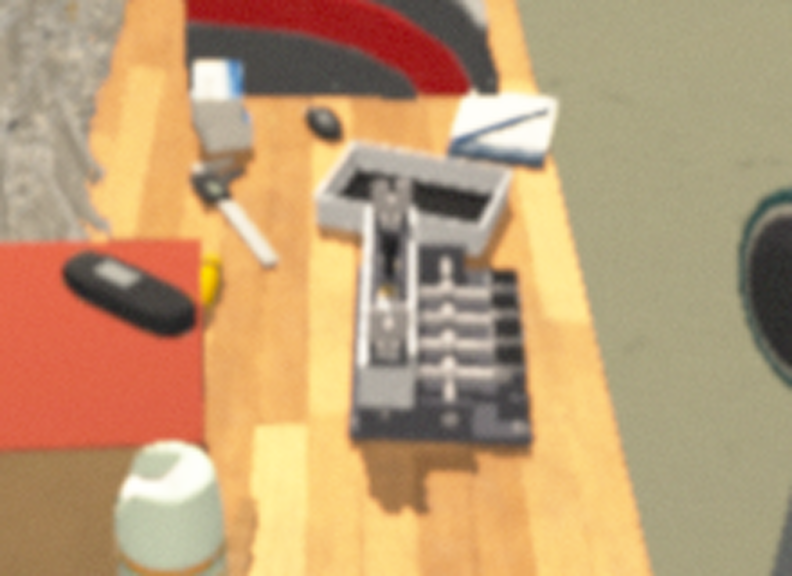

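```bash
cat >> h.py <<'E'
def cloud(c,d):
    K,R,t=cal(c); v,u=np.nonzero(d>0); z=d[v,u]
    P=(np.linalg.inv(K)@np.c_[u,v,np.ones(len(u))].T)*z
    return (R.T@(P-t[:,None])).T,np.c_[u,v]
E
python3 - <<'E'
from h import *
for c in("top","side"):
    im,d=env.get_image(c); P,uv=cloud(c,d)
    m=(P[:,0]>.36)&(P[:,0]<.66)&(P[:,1]>-.36)&(P[:,1]<.2); P=P[m]; uv=uv[m]
    print(c,len(P),"bench z",np.median(P[(P[:,1]>.14)&(P[:,1]<.2),2]))
    J=P[P[:,1]>-.16]
    for lo,hi in((.07,.09),(.006,.02),(.095,.13)):
        S=J[(J[:,2]>lo)&(J[:,2]<hi)]
        r=cv2.minAreaRect(S[:,:2].astype(np.float32)*1000); print(lo,len(S),r,S.mean(0).round(4))
        if lo>.09: print(S[np.argsort(S[:,1])].round(3).tolist()[:60])
    T=P[(P[:,1]<-.16)&(P[:,2]>.018)&(P[:,2]<.04)]
    print("tray",len(T),cv2.minAreaRect(T[:,:2].astype(np.float32)*1000),np.median(T[:,2]))
    np.save(f"{c}.npy",P)
    for n in("strap_knob","nut_left_grip","tray_in","jig_seat"):
        for q in env.masks_of(c,n)[:2]:
            M=q["mask"]; v,u=np.nonzero(M); print(n,round(q["score"],2),q["box"],len(u))
E
```

```text
top 20256 bench z -0.0005548340199963192
0.07 1208 ((540.924560546875, -13.765335083007812), (251.25320434570312, 46.64459991455078), 87.53166961669922) [ 0.539  -0.0152  0.081 ]
0.006 2194 ((510.003173828125, 20.096405029296875), (359.83697509765625, 299.05731201171875), 89.90446472167969) [ 0.4779 -0.0033  0.0115]
0.095 137 ((539.063232421875, -13.960891723632812), (206.32608032226562, 34.511634826660156), 87.11776733398438) [ 0.5387 -0.0227  0.1142]
[[0.53, -0.117, 0.118], [0.524, -0.116, 0.119], [0.527, -0.116, 0.119], [0.521, -0.116, 0.122], [0.541, -0.116, 0.101], [0.538, -0.116, 0.103], [0.522, -0.115, 0.112], [0.55, -0.114, 0.111], [0.533, -0.114, 0.116], [0.527, -0.114, 0.118], [0.518, -0.114, 0.12], [0.524, -0.114, 0.119], [0.547, -0.114, 0.114], [0.518, -0.114, 0.102], [0.541, -0.113, 0.118], [0.529, -0.113, 0.122], [0.538, -0.113, 0.101], [0.543, -0.113, 0.119], [0.54, -0.112, 0.105], [0.519, -0.112, 0.111], [0.522, -0.112, 0.113], [0.53, -0.112, 0.114], [0.519, -0.112, 0.097], [0.527, -0.111, 0.117], [0.521, -0.111, 0.099], [0.524, -0.111, 0.119], [0.544, -0.111, 0.115],
[... 2561 characters left out ...]
106, 0.118], [0.546, -0.106, 0.114], [0.543, -0.106, 0.107], [0.543, -0.106, 0.103], [0.533, -0.105, 0.1], [0.53, -0.105, 0.111], [0.546, -0.105, 0.103], [0.546, -0.105, 0.111], [0.553, -0.105, 0.118], [0.53, -0.105, 0.1], [0.54, -0.105, 0.1], [0.546, -0.104, 0.107], [0.543, -0.104, 0.1], [0.533, -0.104, 0.097], [0.556, -0.104, 0.096], [0.55, -0.104, 0.112], [0.543, -0.104, 0.097]]
tray 396 ((507.5145568847656, -257.1634216308594), (135.56448364257812, 173.7292938232422), 70.4959487915039) 0.027595536939019675
strap_knob 0.65 [281.5, 178.1, 11.8, 42.1] 307
nut_left_grip 0.56 [284.9, 207.2, 9.4, 7.4] 117
tray_in 0.62 [265.7, 156.6, 53.3, 32.5] 978
jig_seat 0.62 [275.7, 167.0, 57.2, 75.4] 2412
```

```bash
cat >> h.py <<'E'
def jp(J,p): # jig-frame (x,y,z above bench) -> world
    c,s=np.cos(J[2]),np.sin(J[2]); return np.array([J[0]+c*p[0]-s*p[1],J[1]+s*p[0]+c*p[1],p[2]])
def rect(x0,x1,y0,y1,z): return [(x0,y0,z),(x0,y1,z),(x1,y1,z),(x1,y0,z)]
def overlay(c,im,box,s,J,shapes):
    o=cv2.resize(im[box[1]:box[3],box[0]:box[2],::-1].copy(),None,fx=s,fy=s,interpolation=cv2.INTER_CUBIC)
    for sh,col in shapes:
        p=np.array([proj(c,jp(J,q)) for q in sh]); p=((p-box[:2]+.5)*s).round().astype(np.int32)
        cv2.polylines(o,[p],True,col,1)
    return o
E
python3 - <<'E'
from h import *
for c in("top","side"):
    P=np.load(c+".npy"); P=P[P[:,1]>-.16]; y=-.044
    R=np.array([[np.cos(y),np.sin(y)],[-np.sin(y),np.cos(y)]])
    P[:,:2]=P[:,:2]@R.T   # into jig-aligned axes
    S=P[(P[:,2]>.074)&(P[:,2]<.09)]
    print(c,"strap x,y pct",np.percentile(S[:,0],[2,98]).round(4),np.percentile(S[:,1],[1,99]).round(4))
    N=P[(P[:,2]>.095)&(P[:,2]<.13)]
    for lo,hi in((-.2,-.06),(-.06,.03),(.03,.2)):
        n=N[(N[:,1]>lo)&(N[:,1]<hi)]; q=np.percentile(n[:,:2],[5,95],axis=0); print(len(n),q.mean(0).round(4),(q[1]-q[0]).round(3), "world",(R.T@q.mean(0)).round(4))
J=[.5415,-.011,-.044]
sh=[(rect(-.017,.017,-.126,.126,.085),(0,255,0)),(rect(-.122,.03,-.124,.124,.012),(255,255,0)),(rect(-.018,.018,.098-.0045,.098+.0045,.1185),(0,0,255)),(rect(-.018,.018,-.098-.0045,-.098+.0045,.1185),(0,0,255)),(rect(-.008,.008,-.008,.008,.125),(255,0,255))]
for i in range(4): sh.append((rect(-.118,-.088,.045-.04*i,.075-.04*i,.048),(0,255,255)))
im,_=env.get_image("top");a=overlay("top",im,(265,210,380,300),6,J,sh)
cv2.imwrite("pics/ov_t.png",a)
im,_=env.get_image("side");cv2.imwrite("pics/ov_s.png",overlay("side",im,(265,155,345,250),6,J,sh))
E
```

```text
top strap x,y pct [0.5189 0.5624] [-0.1137  0.1334]
58 [ 0.5392 -0.0874] [0.031 0.011] world [ 0.5348 -0.111 ]
34 [0.5398 0.0104] [0.013 0.013] world [ 0.5397 -0.0134]
45 [0.5392 0.1074] [0.03  0.009] world [0.5434 0.0836]
side strap x,y pct [0.5231 0.5643] [-0.0948  0.1404]
78 [ 0.5439 -0.0826] [0.032 0.012] world [ 0.5397 -0.1064]
49 [0.5431 0.0158] [0.012 0.011] world [ 0.5433 -0.0081]
93 [0.5432 0.1131] [0.031 0.01 ] world [0.5476 0.0891]
```

View pics/ov_t.png

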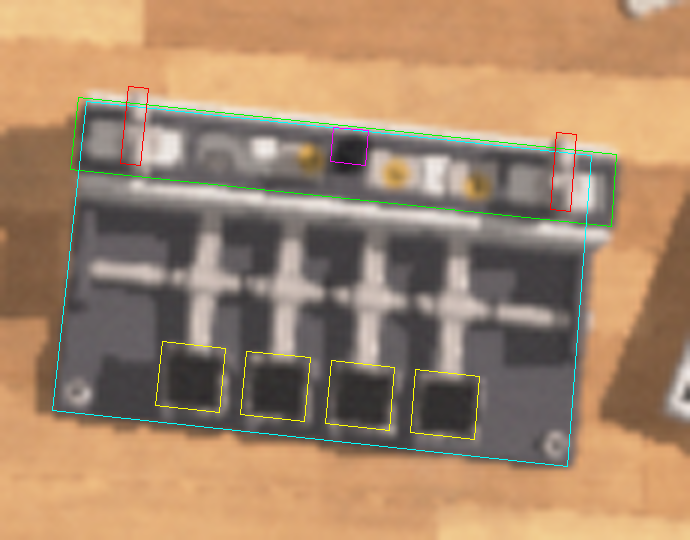

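View pics/ov_s.png

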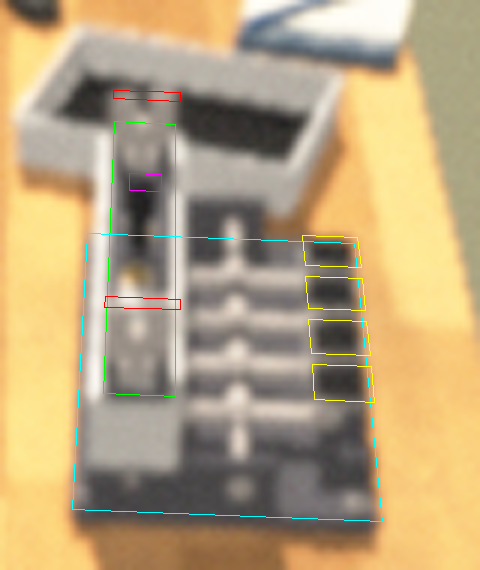

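```bash
cat >> h.py <<'E'
J=[.541,-.012,-.044]
def st(tag):
    o=env.observe(); print(tag,"t",round(o["clock"],1),"p",np.round(o["eef_pos"],4),"F",np.round(o["force"],1),"gap",round(o["finger_gap"],3),"ff",round(o["finger_force"],1),"q6",round(o["qpos"][5],2)); return o
def turn(y,a0,a1,z=.0915):
    """grip wing nut at jig y, closing angle a0 -> a1 (relative to jig yaw)"""
    p=jp(J,(0,y,z)); up=p+[0,0,.06]
    best=None
    for k in(0,np.pi,-np.pi):
        q0=env.inverse_kinematics(up,Q(J[2]+a0+k))
        if q0 is not None:
            e=q0[5]-(a1-a0)
            if abs(e)<2.8 and (best is None or max(abs(e),abs(q0[5]))<best[0]): best=(max(abs(e),abs(q0[5])),k)
    k=best[1]; env.movep(up,Q(J[2]+a0+k)); env.grip(.35,20)
    env.line_to(p,v=.12,f_stop=15); st("down")
    env.grip(0,20); st("grip")
    for f in(.5,1.): env.movep(p,Q(J[2]+a0+k+f*(a1-a0)))
    st("turned"); env.grip(.35); st("open")
    env.line_to(up,v=.2)
E
python3 - <<'E'
from h import *
p=env.observe()["eef_pos"]
env.line_to([p[0],p[1],.3],v=.25)
turn(-.098,np.pi/2,np.pi)
save("side","n1",(250,140,350,250),6)
E
```

```text
down t 6.9 p [ 0.5369 -0.11    0.092 ] F [-0.7  0.4  1.3] gap 0.353 ff 0.0 q6 1.37
grip t 7.4 p [ 0.537  -0.1101  0.0919] F [ 0.2 -2.6  2.5] gap 0.092 ff 19.4 q6 1.37
turned t 9.0 p [ 0.5377 -0.1111  0.092 ] F [ 9.6 -9.9 -2. ] gap 0.093 ff 20.0 q6 -0.2
open t 9.6 p [ 0.5367 -0.1098  0.0915] F [-0.5 -1.  -0.5] gap 0.347 ff 0.0 q6 -0.2
```

View pics/n1.png

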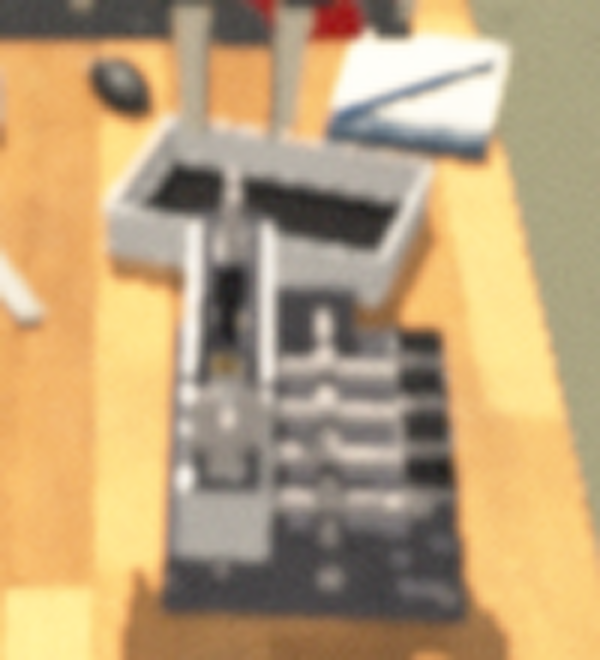

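```bash
sed -i 's/^J=.*/J=[.542,-.0128,-.044]/' h.py
cat >> h.py <<'E'
def best_k(p,a):
    r=[(abs(q[5]),k) for k in(0,np.pi,-np.pi) for q in[env.inverse_kinematics(p,Q(a+k))] if q is not None]
    return a+min(r)[1]
E
python3 - <<'E'
from h import *
turn(.098,np.pi/2,np.pi)
# grip the strap knob, closing along jig x
p=jp(J,(0,0,.092)); a=best_k(p+[0,0,.06],J[2])
print("brush",ray("top",(213,194),.0),ray("top",(180,190),.05),ray("top",(190,188),0))
env.movep(p+[0,0,.06],Q(a)); save("top","k0",(250,190,390,290),5)
env.line_to(p,v=.12,f_stop=15); st("down"); env.grip(0,40); st("grip")
save("side","k1",(250,140,350,250),6)
E
```

```text
down t 12.6 p [0.5465 0.0851 0.092 ] F [0.4 0.1 0.1] gap 0.348 ff 0.0 q6 1.72
grip t 13.2 p [0.5467 0.0856 0.092 ] F [0.9 5.6 2. ] gap 0.096 ff 19.3 q6 1.72
turned t 14.7 p [0.5467 0.0857 0.092 ] F [1.6 6.6 1.2] gap 0.097 ff 20.0 q6 0.15
open t 15.3 p [0.5463 0.0851 0.0915] F [0.8 0.3 0.7] gap 0.352 ff 0.0 q6 0.15
brush [0.66548532 0.3154995  0.        ] [0.65867111 0.40485363 0.05      ] [0.67964217 0.38621722 0.        ]
down t 16.9 p [ 0.5423 -0.0125  0.0925] F [ 0.5 -0.3 -0.9] gap 0.348 ff 0.0 q6 -0.03
grip t 17.4 p [ 0.5423 -0.0128  0.0927] F [0.4 0.1 5.2] gap 0.166 ff 40.0 q6 -0.03
```

View pics/k1.png

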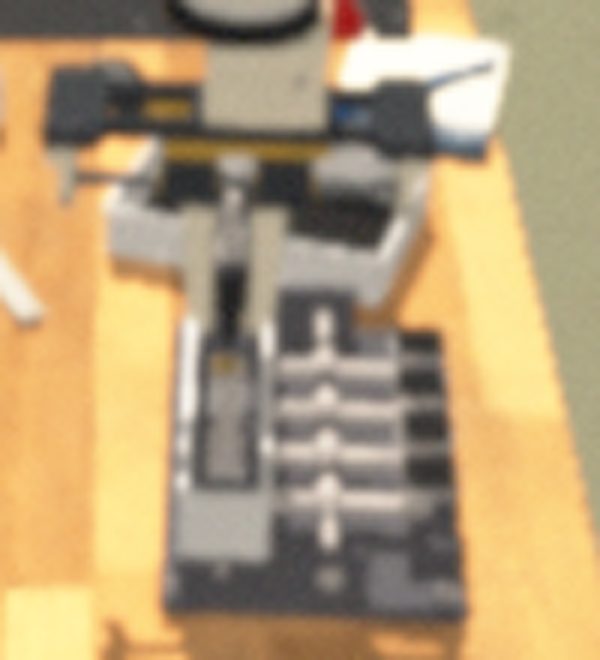

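Run:
```python
from h import *
o=env.observe(); p=o["eef_pos"]; np.save("knob.npy",p)
env.line_to(p+[0,0,.075],v=.1); st("lift")
a=best_k(p,J[2]); a1=a-np.pi/2-J[2]   # closing along world y
T=np.array([.51,.32,.09])
env.movep([.51,.32,p[2]+.06],Q(a1)); st("over")
save("side","l1"); save("top","l2",(150,160,390,310),3)
```

```text
lift t 18.3 p [ 0.542  -0.0128  0.1669] F [ 0.  -0.3 -2.8] gap 0.169 ff 40.0 q6 -0.03
over t 20.2 p [0.5101 0.3196 0.1525] F [-0.6  0.4 -2.2] gap 0.164 ff 40.0 q6 2.09
```

View pics/l1.png

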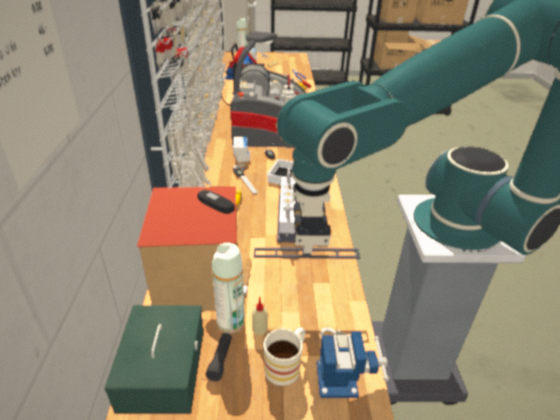

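Run:
```python
from h import *
p=env.observe()["eef_pos"]; kz=np.load("knob.npy")[2]
print(env.line_to([.51,.32,kz-.079+.012],v=.12,f_stop=12))
print(env.line_to([.51,.32,kz-.079-.003],v=.03,f_stop=8)); st("touch")
env.grip(.3); st("rel"); p=env.observe()["eef_pos"];np.save("laid.npy",p)
env.line_to(p+[0,0,.1],v=.2)
# press levers 2,3,4
env.grip(0)
for i,y in((4,-.06),(3,-.02),(2,.02)):
    q=jp(J,(-.103,y,.07)); a=best_k(q,J[2]+np.pi/2)
    if i==4: env.movep(q+[0,0,.1],Q(a))
    env.movep(q,Q(a)); s=env.line_to([*q[:2],.021],v=.06,f_stop=25); st(f"lever{i} {s}")
    env.line_to(q,v=.2)
env.movep(q+[-.03,.25,.15],Q(a))
save("top","p1",(150,170,430,310),2.8); save("side","p2",(230,140,380,270),5)
```

```text
False
True
touch t 21.9 p [0.5099 0.32   0.0127] F [ 0.9 -1.3  1.6] gap 0.164 ff 40.0 q6 2.09
rel t 22.4 p [0.5097 0.3199 0.0127] F [-0.8 -0.3  0.1] gap 0.298 ff 0.0 q6 2.09
lever4 True t 26.3 p [ 0.4353 -0.0683  0.0264] F [-10.2   0.8  18.3] gap 0.002 ff 10.5 q6 1.4
lever3 True t 27.7 p [ 0.437  -0.0285  0.0264] F [-8.5  0.9 16. ] gap 0.004 ff 9.2 q6 1.49
lever2 True t 31.3 p [0.4388 0.0118 0.0263] F [-11.2   0.5  19.8] gap 0.008 ff 11.2 q6 -1.56
```

View pics/p1.png

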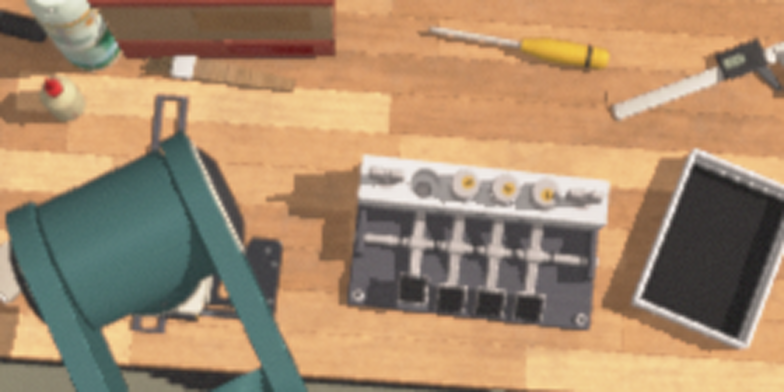

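View pics/p2.png

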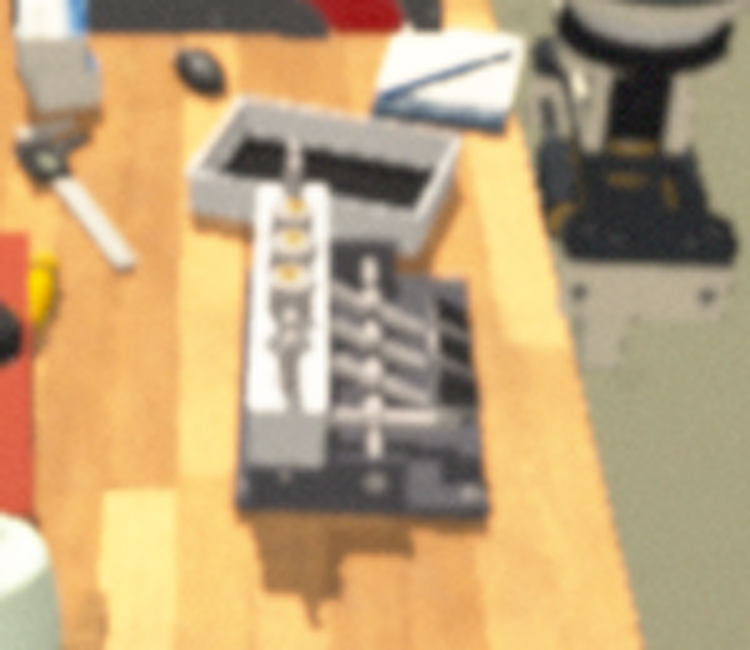

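```bash
cat >> h.py <<'E'
def tray():
    im,d=env.get_image("top"); m=env.masks_of("top","tray_in"); pp=env.pinpoint("top","tray_in")
    if not m: return None
    M=m[0]["mask"].astype(np.uint8); cs=max(cv2.findContours(M,0,2)[0],key=cv2.contourArea)[:,0,:]
    W=np.array([ray("top",q,.03)[:2] for q in cs.astype(float)])*1000
    (c,(w,h),an)=cv2.minAreaRect(W.astype(np.float32))
    if w<h: an+=90
    an=(an+90)%180-90
    pc=ray("top",pp[0]["xy"],.003)[:2] if pp else None
    print("tray rect",np.round(c,1),round(w),round(h),round(an,1),"pin",pc, round(m[0]["score"],2),M.sum())
    return np.array(c)/1000,pc,np.deg2rad(an)
def trayxy(c,an,dx,dy=0): return np.array([c[0]+np.cos(an)*dx-np.sin(an)*dy,c[1]+np.sin(an)*dx+np.cos(an)*dy])
def pick(y):
    p=jp(J,(0,y,.082)); a=best_k(p+[0,0,.06],J[2])
    env.movep(p+[0,0,.1],Q(a)); env.grip(.5); env.line_to(p,v=.15,f_stop=12); st("down")
    env.grip(0,40); st("grip"); env.line_to(p+[0,0,.09],v=.12); st("lift")
def place(xy,an,z=.02):
    a=best_k(np.r_[xy,.15],an+np.pi/2)
    env.movep(np.r_[xy,.16],Q(a)); st("over")
    print(env.line_to(np.r_[xy,z],v=.12,f_stop=12)); env.grip(.5); st("rel")
    env.line_to(np.r_[xy,.16],v=.25)
E
python3 - <<'E'
from h import *
tray(); pick(-.06); tray(); print(env.spot_in("top","cyl4_mid")[:1])
E
```

```text
down t 36.1 p [ 0.5398 -0.0728  0.0829] F [0.1 0.3 0.1] gap 0.5 ff 0.0 q6 -0.14
grip t 36.6 p [ 0.5396 -0.0728  0.0825] F [ 0.6 -0.2  2.7] gap 0.299 ff 40.0 q6 -0.14
lift t 37.5 p [ 0.539  -0.0727  0.1711] F [-1.  -0.4 -1.5] gap 0.302 ff 40.0 q6 -0.14
tray rect [ 502.4 -267. ] 112 175 -18.3 pin [ 0.50737524 -0.25411669] 0.95 2129
[{'box': [305.8, 178.7, 25.9, 11.7], 'score': 0.41}]
```

Run:
```python
from h import *
an=np.deg2rad(-19)
place(trayxy([.506,-.258],an,-.05),an); 
r=tray(); pick(-.02); r2=tray()
```

```text
over t 39.0 p [ 0.4589 -0.2415  0.16  ] F [ 0.1  0.8 -1.5] gap 0.298 ff 40.0 q6 1.37
False
rel t 40.9 p [ 0.4588 -0.2417  0.02  ] F [-0.3  0.2  0.4] gap 0.505 ff 0.0 q6 1.37
tray rect [ 442.8 -280.7] 52 57 -29.3 pin [ 0.51394528 -0.25078934] 0.7 694
down t 44.1 p [ 0.5415 -0.0329  0.0829] F [1.2 0.9 0.7] gap 0.502 ff 0.0 q6 -0.06
grip t 44.5 p [ 0.5414 -0.0328  0.0825] F [ 0.2 -0.3  2.8] gap 0.298 ff 40.0 q6 -0.06
lift t 45.4 p [ 0.5408 -0.0327  0.1711] F [-0.  -0.4 -2.1] gap 0.3 ff 40.0 q6 -0.06
tray rect [ 504.4 -258.5] 124 176 -19.8 pin [ 0.5063317  -0.26084449] 0.89 2461
```

Tray at about (0.505, -0.259), unchanged; I'll carry on.

Run:
```python
from h import *
an=np.deg2rad(-19.3)
place(trayxy([.505,-.259],an,0),an); 
pick(.02); r2=tray(); save("top","c3",(250,190,450,320),4)
```

```text
over t 46.9 p [ 0.5051 -0.2586  0.16  ] F [-1.  -0.3 -1.6] gap 0.299 ff 40.0 q6 1.39
False
rel t 48.8 p [ 0.505 -0.259  0.02 ] F [-0.2  0.5 -0.3] gap 0.501 ff 0.0 q6 1.39
down t 51.7 p [0.5433 0.0072 0.0829] F [ 0.4 -0.4  0.7] gap 0.501 ff 0.0 q6 0.01
grip t 52.2 p [0.5432 0.0072 0.0825] F [ 0.7 -0.3  2.2] gap 0.304 ff 40.0 q6 0.01
lift t 53.1 p [0.5426 0.0072 0.171 ] F [-0.5  0.6 -2.4] gap 0.301 ff 40.0 q6 0.01
tray rect [ 504.9 -260.7] 128 182 -20.9 pin [ 0.51078128 -0.25668421] 0.81 2504
```

View pics/c3.png

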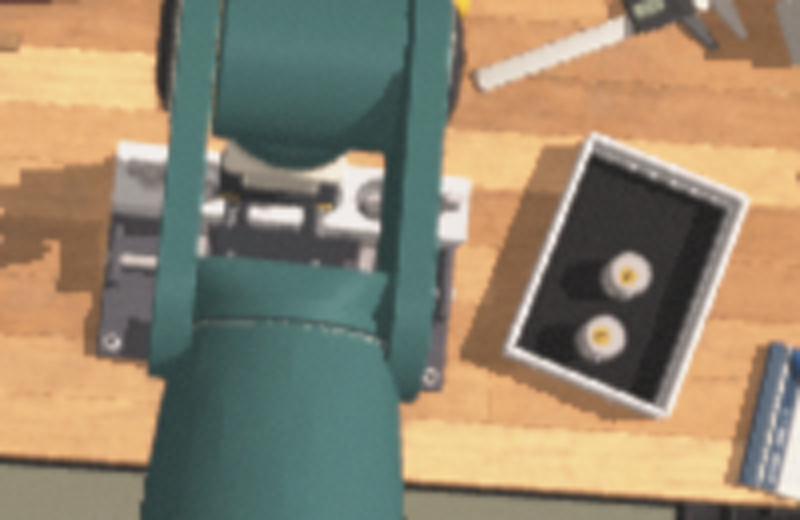

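Run:
```python
from h import *
an=np.deg2rad(-19.3)
place(trayxy([.505,-.259],an,.047),an)
L=np.load("laid.npy"); k=np.load("knob.npy")
a0=best_k(k,J[2]); a1=a0-np.pi/2-J[2]
env.line_to([.46,-.2,.22],v=.3)
env.movep(L+[0,0,.1],Q(a1)); tray(); save("top","d1",(150,170,430,310),2.8)
env.grip(.35); print(env.line_to(L+[0,0,.001],v=.12,f_stop=12)); st("down")
env.grip(0,50); st("grip")
```

```text
over t 54.5 p [ 0.5495 -0.274   0.16  ] F [-0.  -0.7 -1.3] gap 0.304 ff 40.0 q6 1.4
False
rel t 56.4 p [ 0.5494 -0.2745  0.02  ] F [0.3 0.1 0.2] gap 0.501 ff 0.0 q6 1.4
tray rect [ 503.3 -259.5] 127 176 -19.3 pin [ 0.50581442 -0.25735278] 0.91 2332
False
down t 61.3 p [0.5101 0.3201 0.0146] F [ 0.7 -0.7 -0. ] gap 0.353 ff 0.0 q6 2.09
grip t 61.7 p [0.5099 0.32   0.0143] F [-1.5 -0.4  6.2] gap 0.168 ff 50.0 q6 2.09
```

View pics/d1.png

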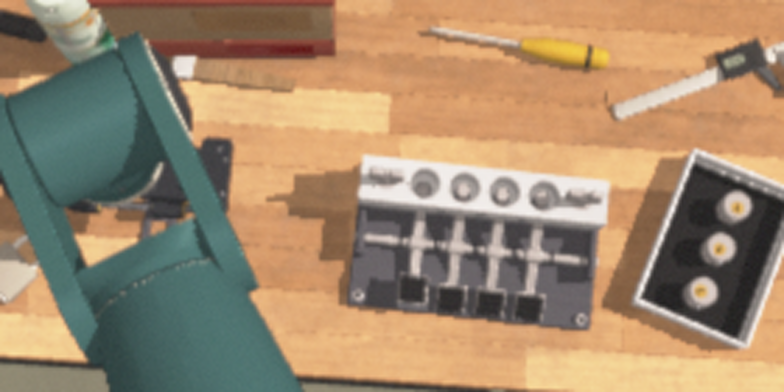

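Run:
```python
from h import *
L=np.load("laid.npy"); k=np.load("knob.npy"); a0=best_k(k,J[2])
env.line_to(L+[0,0,.15],v=.12); st("lift")
env.movep(k+[0,0,.07],Q(a0)); env.wait(.3); st("over")
d=save("side","f1",(240,120,350,260),4.2)
P,_=cloud("side",d); S=P[(abs(P[:,0]-k[0])<.05)&(abs(P[:,1]-k[1])<.16)&(P[:,2]>.135)&(P[:,2]<.165)&(abs(P[:,1]-k[1])>.05)]
print(len(S),cv2.minAreaRect(S[:,:2].astype(np.float32)*1000))
```

```text
lift t 63.1 p [0.5094 0.3197 0.1618] F [ 0.5  0.4 -2.3] gap 0.163 ff 50.0 q6 2.09
over t 65.3 p [ 0.5423 -0.0126  0.1626] F [-0.6 -0.9 -1.7] gap 0.16 ff 50.0 q6 -0.03
137 ((541.4299926757812, -10.389602661132812), (257.1606750488281, 33.1811637878418), 85.45114135742188)
```

View pics/f1.png

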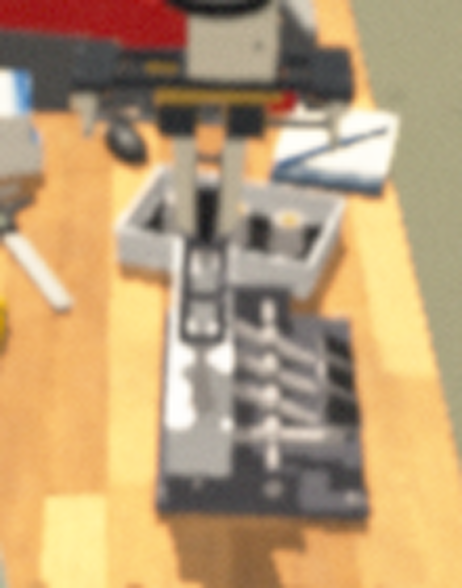

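Run:
```python
from h import *
k=np.load("knob.npy"); 
s=env.line_to(k+[0,0,.012],v=.06,f_stop=6); st(f"a {s}")
if not s:
    s=env.line_to(k+[0,0,-.002],v=.03,f_stop=8); st(f"b {s}")
save("side","f2",(240,120,350,260),4.2)
```

```text
a False t 66.4 p [ 0.5425 -0.0128  0.1051] F [ 0.1  0.4 -1.5] gap 0.162 ff 50.0 q6 -0.03
b True t 66.8 p [ 0.5423 -0.0128  0.0924] F [ 1.6 -0.8  1.1] gap 0.161 ff 50.0 q6 -0.03
```

View pics/f2.png

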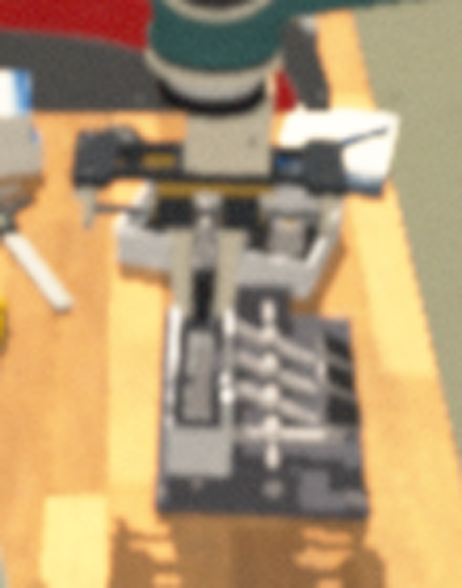

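Run:
```python
from h import *
p=env.observe()["eef_pos"]
env.grip(.35); st("rel"); env.line_to(p+[0,0,.07],v=.2)
turn(.098,0,-np.pi/2); turn(-.098,0,-np.pi/2)
p=env.observe()["eef_pos"]; env.line_to([p[0],p[1],.25],v=.25)
env.movep([.40,-.45,.3],env.observe()["eef_rot"])
env.wait(.5); tray(); st("end")
im,dt=env.get_image("top"); 
S=cloud("top",dt)[0]; S=S[(abs(S[:,0]-.542)<.03)&(abs(S[:,1]+.012)<.14)]
for y in(-.11,.085):
    n=S[(abs(S[:,1]-y)<.03)&(S[:,2]>.097)]; q=np.percentile(n[:,:2],[5,95],axis=0); print("nut extents",len(n),(q[1]-q[0]).round(3))
f=S[(S[:,2]>.07)&(S[:,2]<.095)]
print("strap z by end",[np.median(f[abs(f[:,1]-y)<.012,2]).round(4) for y in(-.08,-.055,.03,.055)])
save("side","e2",(240,120,350,260),3); save("top","e1",(250,190,450,320),4)
a,b=cv2.imread("pics/e1.png"),cv2.imread("pics/e2.png")
cv2.imwrite("pics/e.png",np.hstack([cv2.resize(a,(480,312)),cv2.resize(b,(245,312))]))
```

```text
rel t 67.4 p [ 0.5421 -0.0128  0.0924] F [0.  0.1 0.1] gap 0.35 ff 0.0 q6 -0.03
down t 69.3 p [0.5466 0.085  0.092 ] F [-0.1  0.1  0.4] gap 0.352 ff 0.0 q6 0.15
grip t 69.8 p [0.5466 0.0851 0.0919] F [2.3 0.5 2.4] gap 0.092 ff 20.0 q6 0.15
turned t 71.3 p [0.5461 0.0857 0.0919] F [-3.5  4.3  6.4] gap 0.094 ff 20.0 q6 1.72
open t 72.0 p [0.5463 0.0851 0.0915] F [-0.3  1.3 -0.8] gap 0.351 ff 0.0 q6 1.72
down t 75.0 p [ 0.5379 -0.1108  0.092 ] F [-0.7  0.4  0.2] gap 0.35 ff 0.0 q6 -0.21
grip t 75.5 p [ 0.5379 -0.1107  0.0919] F [-0.2 -0.   3.5] gap 0.094 ff 20.0 q6 -0.21
turned t 77.0 p [ 0.5373 -0.1101  0.0919] F [-6.3  5.   7.4] gap 0.095 ff 20.0 q6 1.37
open t 77.6 p [ 0.5377 -0.1107  0.0915] F [-0.6  0.6 -0.3] gap 0.348 ff 0.0 q6 1.37
end t 80.7 p [ 0.4  -0.45  0.3 ] F [ 0.9  0.1 -0.3] gap 0.348 ff 0.0 q6 0.73
nut extents 48 [0.03  0.009]
nut extents 44 [0.031 0.008]
strap z by end [np.float64(0.083), np.float64(0.0816), np.float64(0.0812), np.float64(0.0818)]
```

View pics/e.png

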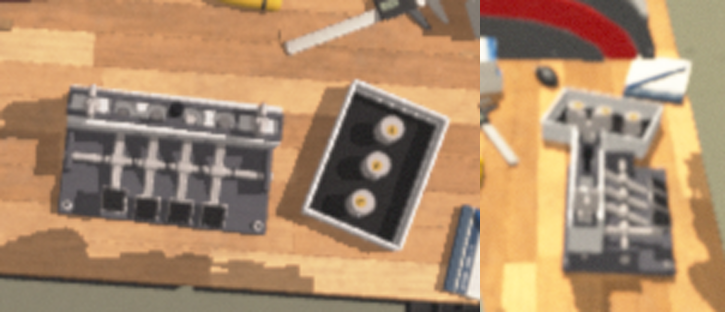

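The strap is flat on the jig, both nuts stand across it, and all three cylinders are upright in the tray. I'm handing the job in.

```bash
python3 -c "
from plant import env
print(env.job_done())"
```

```text
the job is handed in; nothing more can be done
None
```

The job is handed in: all three cylinders (wells 2, 3 and 4; well 1 was empty) stand in the tray, the strap is back flat on the jig with both wing nuts across it, and the arm never went near the padlock, calliper or screwdriver; it took about 81 s, and the hand-in call returned no verdict.

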